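# Compress a sealing ring by half a turn in the screw press

### The arm

A 7-joint arm with a two-finger parallel gripper is mounted at the origin on a cart in front of the work surface, level with it; the furniture and walls round the work are solid. World frame = base frame: x ahead of the robot, y to its left, z up, the work surface at z = 0. Lengths are in m, angles in rad, forces in N, time in s.
With the tool pointing down it reaches from about 0.425 to 0.8 m from the base axis. Payload 8.3 kg.
Tool frame: the origin (TCP) lies on the mounting face of the last link; the fingertips stand 173 mm ahead of it and the grasp point (between the pads) lies 155 mm ahead of it; z points along the fingers, y is the line along which they close (so a half turn about z gives the same grasp; the last joint's range is limited). The gripper opens to 85 mm and grips with 20 to 120 N. Pads are 22 mm wide; open, the fingers measure 114 mm over their backs; the gripper's body (76 mm by 85 mm) begins 54 mm behind the grasp point. The pads swing forward as they close: fully open they stand 13 mm farther back than shut.
Start: joints at [1.103, 0.383, 0.016, 1.37, -0.006, 1.388, -0.046], TCP at [0.246, -0.574, 0.405] pointing down, gripper open.
Joint ranges: [-2.95, 2.95], [-0.25, 2.06], [-1.52, 1.56], [0.18, 2.33], [-1.44, 4.58], [0.02, 2.06], [-3.01, 3.01]. Speed limits (rad/s): [2.39, 2.39, 3.01, 3.01, 3.14, 3.14, 3.14].

### API

Orientations are given as a 3x3 rotation matrix whose columns are the frame's x, y, z axes.
In Python, from bench import r, imaging, workorder gives the robot as it stands.
- The arm moves only by the shell command python3 -m pendant 'ROWS'. ROWS is a JSON object of lists of equal length, an entry for each row: "twist": the turn, a rotation vector about the tool's x, y, z in degrees, a list of three; "xyz": the shift along the tool's x, y, z in m, a list of three; "jaw": the gripper command: -1 is fully open, 1 is shut, values between are in proportion. A call has 1 to 8 rows; each row shifts and turns the commanded pose from where the row before left it, along the tool's axes as they then stand; what a row does not reach is not made up. A row lasts 1/8 s, in which the tool goes at most 62.5 mm and 10.7 degrees, less where a joint would pass 70% of its speed; a pose out of reach is approached as far as the arm can. A call with a gripper value outside its range is refused whole. The fingers move at their own pace and stop on an object; the grip force is fixed at half the most. Time passes only in rows, so rows that do not move let the fingers close. It gives the time, the measured TCP pose, the force, the opening and the grip force at its end, in the units of the state.
- r.sense(): the state, without advancing time (a new reading comes with each control period).
- imaging.capture(name): name is "side" or "top"; returns a dict with "color" (384x512x3 uint8, red, green, blue), "range_z" (384x512 float32, m along the optical axis (not along the pixel's ray), 0 where there is no reading), "camera_matrix" (3x3 intrinsics, pixels), "R" (3x3) and "t" (3): a world point X has camera coordinates R X + t. Camera axes: x right, y down, z forward; pixel columns grow to the right and rows downward; lengths in m; the calibration is good to about 2 mm. A picture is of the moment at which its call begins.
- workorder.sign_off(): hands the job in; it is judged then, once.
The state is a dict: "time_s": time; "qpos": joint angles; "joint_velocities": joint speeds; "joint_torque": joint torques, N m; "tcp_pos": TCP position; "tool_rot": TCP orientation; "force": force on the tool from outside, world axes, zero at the start; "wrist_torque": the same for the moment, N m; "finger_gap": finger opening in m; "grip_force": force on a finger pad.
Only numpy, scipy, OpenCV 4.12 (cv2) and the standard library are available. Lean on these libraries where they do the work, as an engineer would, in place of code of your own. Each camera call takes 0.05 s, during which the arm holds its last target. There are 200 camera calls.

### The job

Lift the loose lid off the dish by its tab and set it down flat, right way up, on the bare table beside the press. Push the loading slide fully home so that the sealing ring in the dish is under the pad, then wind the crank clockwise until the pad just touches the ring and go on for a further half turn, stopping there without over-tightening. Let go of everything, and do not disturb the other things on the table.

Things in the scene. Friction and masses are not known exactly. Their poses are not given: they have to be found in the camera images.
- press: grey bench screw press, fixed to the table but standing somewhere else each time. Origin on the table (z = 0) straight under the screw axis; z up; its column stands at local +x (x 80 to 125 mm, y +-30 mm, up to z 172 mm) and its head reaches over to the axis; guide rails run along local y, the loading side is local +y. Base: 12 mm thick, from local x -65 to 130 mm, y -80 to 260 mm (beyond y 80 mm only x -65 to 65 mm; rails up to z 26 mm).
- lid_tab (a point): grip point of the lid's lifting tab: an upright aluminium plate 34 mm wide (lid x), 6 mm thick (lid y), standing on the lid's top at its +y edge; the point is on its middle line, 12 mm below its top edge and 17 mm above the lid's top. Axes are the lid's. To be pinched from above across the 6 mm.
- lid_mid (a point): middle of the loose round aluminium lid, diameter 98 mm, 17 mm high without the tab, 60 g; this point is on its axis, 8 mm above the lower edge of its skirt; z is up when the lid lies the right way up; the tab is 40 mm toward its own +y (about the press's +y at the start). It sits loosely over the rim of the dish (2.5 mm play, 8 mm of skirt below the rim); nothing holds it down. Standing flat on the table the point is at z = 8 mm.
- ring_mid (a point): middle of the white sealing ring, 68 mm outside, 9 mm high (top 4.5 mm above this point, at z = 35 mm), lying loose in the dish of the loading slide under the lid; the dish is 76 mm inside with a rim top at z = 32 mm.
- handle (a point): grip point of the slide's upright black handle post, 15 mm diameter shaft with a 21 mm head, top at z = 74 mm; this point is at z = 56 mm on the post's axis, in the head's lower part, and 135 mm from the dish's centre toward the press's +y.
- slide (a joint): travel of the loading slide in m: 0 = drawn out (dish 130 mm from the screw axis toward the press's +y), 0.130 = fully home against its stop (dish under the pad); it moves along the press's -y, friction 2 N plus 8 N per m/s.
- crank_center (a point): point on the vertical screw axis at the height of the middle of the crank knob (z = 222 mm).
- knob_mid (a point): middle of the crank's upright black knob, 23 mm diameter, 47 mm high (z 198 to 245 mm), 60 mm from the screw axis; it revolves freely on its pin, so it can be held in unturning fingers and carried round in a circle. Clockwise seen from above lowers the ram 24 mm a turn; turning takes about 2 N at the knob (3 N with the spring compressed) and the crank stays where it is left. The crank arm under it has its top at z = 195 mm.
- pad_face (a point): centre of the underside of the round dark steel pad (diameter 66 mm, 10 mm thick) that hangs on springs and two guide pins below the ram; it goes down with the ram until it meets the ring.
- pad (a joint): how far in m the pad has been pushed up against its springs relative to the ram: 0 while it hangs free, grows by 24 mm per turn of the crank once it rests on the ring (0.012 after half a turn), springs bottom out at 0.020. Spring preload 3 N, 1 N per mm.
- spare_ring: bystander: a second white ring, 68 mm, 9 mm high, lying on the table in front of the press; origin at its underside. Leave alone.
- marker: bystander: marker pen 135 mm long, lying in front of the press. Leave alone.
- spool: bystander: solder spool, diameter 60 mm, 48 mm high, standing behind the slide. Leave alone.
- transformer: bystander: small mains transformer 56 x 48 x 42 mm, standing on the right of the table. Leave alone.
Not all that is in view belongs to the job. Of the things like the part that bears lid_tab, leave any that is brown or purple; of the rest the smaller one is meant.

How it is judged:
On the way, in this order (a step that is already met when the one before it is completed fails the run):
1. the lid is off the dish and lies flat, right way up, on the table (horizontal distance between lid_mid and ring_mid above 0.1 m and height (world z) of lid_mid below 0.013 m and angle between lid_mid's own z axis and vertical below 0.15 rad), for 0.2 s.
2. the loading slide is fully home (value of joint slide above 0.126 m and value of joint pad below 0.002 m), for 0.2 s.
3. the pad has come down on the ring (value of joint pad above 0.003 m and value of joint slide above 0.126 m), for 0.1 s.
At the end, for the whole second after the job is handed in: The pad is wound half a turn, give or take an eighth, past contact with the ring (pushed up 9 to 15 mm), the ring lying in its dish (middle below z 34 mm) within 10 mm of the pad's centre; the slide is home within 4 mm; the lid lies still, flat and right way up on the table (value of joint pad between 0.009 and 0.015 m and value of joint slide above 0.126 m and horizontal distance between ring_mid and pad_face below 0.01 m and height (world z) of ring_mid below 0.034 m and height (world z) of lid_mid below 0.013 m and angle between lid_mid's own z axis and vertical below 0.15 rad and linear speed of lid below 0.02 m/s); the robot touches nothing.
It fails at once if over-tightened: wound three quarters of a turn past contact (value of joint pad above 0.018 m).
It fails at once if a bystander was moved by more than 30 mm (distance of any of spare_ring, marker, spool, transformer from where it was at the start of the episode above 0.03 m).
It also fails if it takes over 72 s, if anything falls off the work surface, if the arm or the gripper's body presses on something with over 40 N, if the wrist force passes 120 N, or if a joint passes its speed limit or range.

## Working session

There is one attempt and no reset: what is moved stays moved. The work goes in short steps, Python scripts to look and compute and a shell command to move; the robot and the scene stay as the last step left them, time stands still between calls to the robot, and variables do not carry over. Pictures are saved under pics/ and viewed, at most 10 in all, crops included, and the job is handed in when it is done.

```bash
ls; mkdir -p pics; python3 - <<'E'
from bench import r, imaging
import cv2,numpy as np
ims=[]
for n in("side","top"):
    c=imaging.capture(n); np.savez(f"pics/{n}0.npz",**c)
    cv2.imwrite(f"pics/{n}0.png",c["color"][:,:,::-1])
    print(n,c["camera_matrix"].tolist(),np.round(-c["R"].T@c["t"],3),np.round(c["R"],2).tolist())
s=r.sense();print(s["time_s"],s["tcp_pos"],np.round(s["tool_rot"],3).tolist(),s["force"],s["finger_gap"])
E
```

```text
pics
side [[384.5572419669569, 0.0, 246.5054542224583], [0.0, 384.5572419669569, 185.37468340484037], [0.0, 0.0, 1.0]] [0.038 0.72  0.704] [[-0.83, -0.55, -0.02], [-0.26, 0.41, -0.87], [0.49, -0.72, -0.49]]
top [[435.8792538293419, 0.0, 258.04718223434907], [0.0, 435.8792538293419, 194.0579992377563], [0.0, 0.0, 1.0]] [ 0.431 -0.13   1.488] [[0.01, -1.0, -0.0], [-0.99, -0.01, -0.12], [0.12, 0.0, -0.99]]
0.1 [ 0.24615497 -0.57433034  0.40375451] [[0.919, 0.394, -0.001], [0.394, -0.919, 0.002], [0.0, -0.002, -1.0]] [ 0.00297036  0.31213064 -0.76353927] 0.08555135357118275
```

View pics/side0.png

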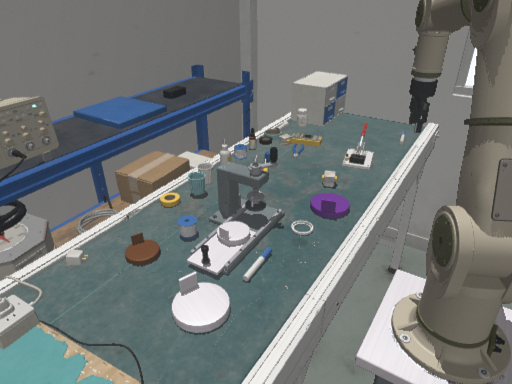

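View pics/top0.png

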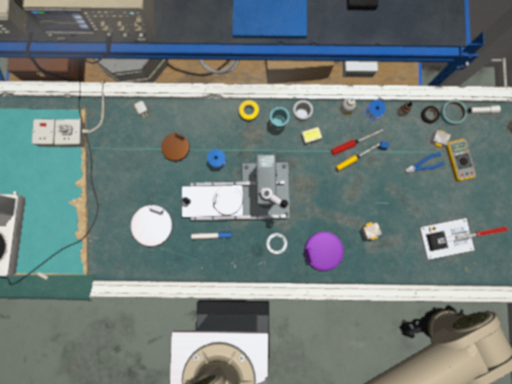

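Things like the lid: the one on the dish (side 235,232; top 228,200), a large pale one on the table (side 200,305; top 151,226), a brown one (side 142,250) and a purple one (side 330,205). Brown and purple are ruled out. The smaller of the other two is the one on the dish, so I'll check that in a close crop.

```bash
cat > h.py <<'E'
import numpy as np,cv2
def load(n):
    return dict(np.load(f"pics/{n}.npz"))
def ray(c,u,v,z):
    d=c["R"].T@np.linalg.solve(c["camera_matrix"],[u,v,1.]); o=-c["R"].T@c["t"]
    return o+d*(z-o[2])/d[2]
def proj(c,X):
    p=c["camera_matrix"]@(c["R"]@np.asarray(X,float)+c["t"]); return p[:2]/p[2]
def cloud(c):
    h,w=c["range_z"].shape; u,v=np.meshgrid(np.arange(w),np.arange(h)); d=c["range_z"]
    p=np.stack([u,v,np.ones_like(u)],-1)@np.linalg.inv(c["camera_matrix"]).T*d[...,None]
    return (p-c["t"])@c["R"]
E
python3 - <<'E'
from h import *
s,t=load("side0"),load("top0")
a=cv2.resize(s["color"][150:285,180:300],None,fx=4.4,fy=4.4,interpolation=cv2.INTER_CUBIC)[:594,:]
b=cv2.resize(t["color"][145:225,175:295],None,fx=6.6,fy=6.6,interpolation=cv2.INTER_CUBIC)
cv2.imwrite("pics/z1.png",a[:,:,::-1]);cv2.imwrite("pics/z2.png",b[:,:,::-1])
for n,c in(("s",s),("t",t)):
    P=cloud(c)
    for lo,hi in((.008,.016),(.016,.03),(.036,.046),(.05,.07),(.195,.25)):
        m=(P[...,2]>lo)&(P[...,2]<hi)&(c["range_z"]>0)&(P[...,0]>.3)&(P[...,0]<.75)&(P[...,1]>-.35)&(P[...,1]<.2)
        print(n,lo,m.sum(),np.round(np.median(P[m],0),3),np.round(P[m].min(0),3),np.round(P[m].max(0),3))
E
```

```text
s 0.008 1400 [ 0.579 -0.108  0.012] [ 0.3   -0.346  0.008] [0.75  0.199 0.016]
s 0.016 2533 [0.552 0.047 0.022] [ 0.36  -0.35   0.016] [0.75 0.2  0.03]
s 0.036 634 [ 0.585 -0.019  0.041] [ 0.388 -0.298  0.036] [0.75  0.126 0.046]
s 0.05 442 [ 0.588 -0.125  0.061] [ 0.387 -0.297  0.05 ] [0.717 0.2   0.07 ]
s 0.195 181 [ 0.561 -0.187  0.21 ] [ 0.548 -0.205  0.195] [ 0.61  -0.126  0.245]
t 0.008 1585 [ 0.59  -0.105  0.012] [ 0.3   -0.346  0.008] [0.75  0.199 0.016]
t 0.016 2632 [0.54  0.027 0.022] [ 0.359 -0.349  0.016] [0.749 0.2   0.03 ]
t 0.036 662 [ 0.589 -0.017  0.041] [ 0.392 -0.296  0.036] [0.749 0.194 0.046]
t 0.05 163 [ 0.574 -0.12   0.06 ] [ 0.386 -0.304  0.05 ] [0.749 0.198 0.07 ]
t 0.195 171 [ 0.579 -0.162  0.201] [ 0.547 -0.21   0.195] [ 0.607 -0.129  0.247]
```

View pics/z1.png

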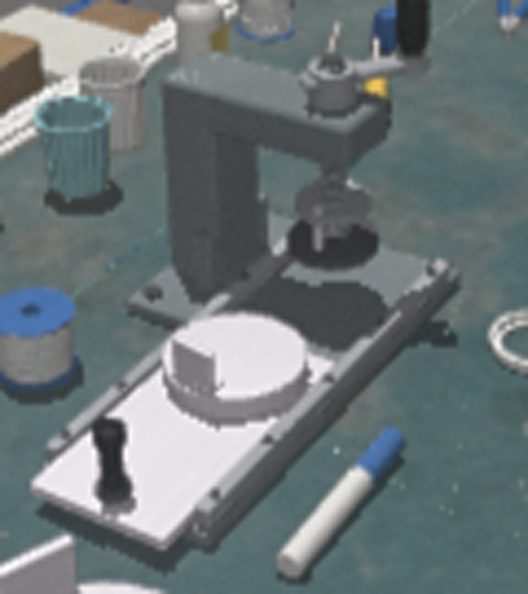

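View pics/z2.png

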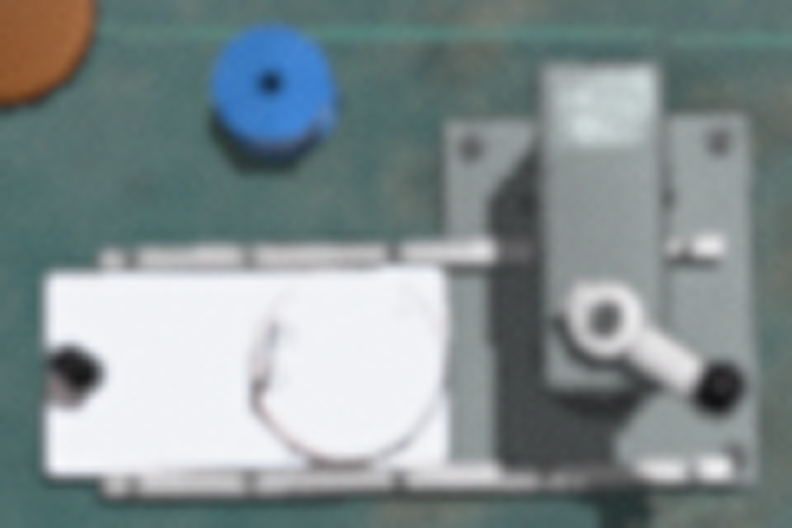

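```bash
python3 - <<'E'
from h import *
s,t=load("side0"),load("top0")
T=lambda u,v,z:np.round(ray(t,u/6.6+175-.4,v/6.6+145-.4,z),4)
S=lambda u,v,z:np.round(ray(s,u/4.4+180-.4,v/4.4+150-.4,z),4)
print("handle",T(76,366,.074),S(109,425,.074))
print("knob",T(719,386,.245))
print("hub",T(604,318,.205),S(333,72,.215))
print("slide corners z.022?",[T(*p,.022) for p in((46,270),(46,473),(446,270),(446,473))])
print("rail ends",[T(*p,.026) for p in((103,258),(103,487),(722,247),(728,467))])
print("base corners",[T(*p,.012) for p in((447,122),(745,117),(755,483))])
print("lid",T(349,368,.041),S(237,352,.041)); print("tab",T(263,362,.07),S(195,362,.058),S(174,333,.070),S(214,352,.070))
for n,c in(("s",s),("t",t)):
    P=cloud(c);R=c["range_z"]>0
    for nm,cx,cy,rad,lo,hi in(("lid",.53,.02,.08,.036,.046),("tab",.53,.06,.05,.05,.075),("handle",.53,.17,.06,.045,.08),("knob",.54,-.2,.06,.2,.25),("padside",.55,-.13,.07,.05,.18)):
        m=R&(P[...,2]>lo)&(P[...,2]<hi)&(np.hypot(P[...,0]-cx,P[...,1]-cy)<rad)
        if m.sum():print(n,nm,m.sum(),np.round(np.mean(P[m],0),3),np.round(np.percentile(P[m],3,0),3),np.round(np.percentile(P[m],97,0),3))
E
```

```text
handle [0.5803 0.1117 0.074 ] [0.5828 0.1185 0.074 ]
knob [ 0.5574 -0.197   0.245 ]
hub [ 0.5914 -0.1473  0.205 ] [ 0.5701 -0.1116  0.215 ]
slide corners z.022? [array([0.6353, 0.1377, 0.022 ]), array([0.5307, 0.1341, 0.022 ]), array([ 0.6381, -0.0682,  0.022 ]), array([ 0.5335, -0.0701,  0.022 ])]
rail ends [array([0.6413, 0.1079, 0.026 ]), array([0.5237, 0.1041, 0.026 ]), array([ 0.6513, -0.2099,  0.026 ]), array([ 0.5382, -0.2137,  0.026 ])]
base corners [array([ 0.7174, -0.0669,  0.012 ]), array([ 0.7221, -0.2222,  0.012 ]), array([ 0.5312, -0.2284,  0.012 ])]
lid [ 0.5847 -0.0208  0.041 ] [ 0.5885 -0.0197  0.041 ]
tab [0.584  0.0197 0.07  ] [0.5909 0.0227 0.058 ] [0.6111 0.0175 0.07  ] [0.5768 0.0205 0.07  ]
s lid 302 [ 0.569 -0.006  0.041] [ 0.542 -0.045  0.037] [0.601 0.029 0.044]
s handle 85 [0.549 0.212 0.057] [0.544 0.2   0.046] [0.555 0.225 0.065]
s knob 107 [ 0.557 -0.19   0.225] [ 0.549 -0.2    0.203] [ 0.567 -0.184  0.243]
s padside 701 [ 0.585 -0.134  0.12 ] [ 0.563 -0.168  0.058] [ 0.617 -0.115  0.174]
t lid 322 [ 0.57  -0.013  0.041] [ 0.542 -0.047  0.037] [0.603 0.017 0.045]
t handle 29 [0.549 0.208 0.062] [0.541 0.194 0.054] [0.555 0.225 0.068]
t knob 55 [ 0.557 -0.199  0.238] [ 0.547 -0.209  0.204] [ 0.567 -0.189  0.247]
t padside 241 [ 0.582 -0.143  0.152] [ 0.56  -0.175  0.061] [ 0.617 -0.12   0.176]
```

The crop shows the small pale lid on the dish, with its tab at side px (224,232) and the black handle at its left. This is the right one. The press axis is at about (0.591, -0.150) with a yaw of about +2°. The tab is at about (0.589, 0.020). I'll move above it now.

```bash
python3 -m pendant '{"twist":[[0,0,7.4],[0,0,7.4],[0,0,7.4],[0,0,0],[0,0,0],[0,0,0],[0,0,0],[0,0,0]],"xyz":[[0,0,-0.03],[0,0,-0.03],[0,0,-0.03],[0.02,-0.036,0],[0.022,-0.038,0],[0.022,-0.038,0],[0.022,-0.038,0],[0.022,-0.038,0]],"jaw":[-1,-1,-1,-1,-1,-1,-1,-1]}'
python3 -m pendant '{"twist":[[0,0,0],[0,0,0],[0,0,0],[0,0,0],[0,0,0],[0,0,0],[0,0,0],[0,0,0]],"xyz":[[0.022,-0.038,0],[0.022,-0.038,0],[0.022,-0.038,0],[0.022,-0.038,0],[0.022,-0.038,0],[0.022,-0.038,0],[0.022,-0.038,0],[0.022,-0.038,0]],"jaw":[-1,-1,-1,-1,-1,-1,-1,-1]}'
```

```text
time_s: 1.1
tcp_pos: [0.3514, -0.3832, 0.4943]
tool_rot: [[1.0, 0.017, -0.0], [0.017, -1.0, 0.0], [-0.0, -0.0, -1.0]]
force: [0.5, 0.4, 0.2]
finger_gap: 0.0852
grip_force: 0.0
time_s: 2.1
tcp_pos: [0.522, -0.0764, 0.4944]
tool_rot: [[1.0, 0.017, -0.001], [0.017, -1.0, 0.0], [-0.0, -0.0, -1.0]]
force: [0.7, -0.1, -0.3]
finger_gap: 0.0853
grip_force: 0.0
```

```bash
python3 -m pendant '{"twist":[[0,0,0],[0,0,0],[0,0,0],[0,0,0],[0,0,0],[0,0,0],[0,0,0],[0,0,0]],"xyz":[[0.023,-0.032,0],[0.022,-0.032,0],[0.022,-0.032,0],[0,0,0.05],[0,0,0.05],[0,0,0.05],[0,0,0.03],[0,0,0]],"jaw":[-1,-1,-1,-1,-1,-1,-1,-1]}'
python3 - <<'E'
from h import *
from bench import r,imaging
ims=[]
for n,(u,v) in(("side",(225,215)),("top",(222,200))):
    c=imaging.capture(n);np.savez(f"pics/{n}1.npz",**c)
    x=c["color"][v-50:v+50,u-33:u+33]
    ims.append(cv2.resize(x,None,fx=6,fy=6,interpolation=cv2.INTER_CUBIC))
cv2.imwrite("pics/z3.png",np.hstack(ims)[:,:,::-1]); s=r.sense();print(s["tcp_pos"])
E
```

```text
time_s: 3.1
tcp_pos: [0.5859, 0.0192, 0.3119]
tool_rot: [[1.0, 0.017, -0.006], [0.017, -1.0, -0.0], [-0.006, -0.0, -1.0]]
force: [-0.9, -0.6, 0.4]
finger_gap: 0.085
grip_force: 0.0
[0.58721689 0.01959765 0.31566068]
```

View pics/z3.png

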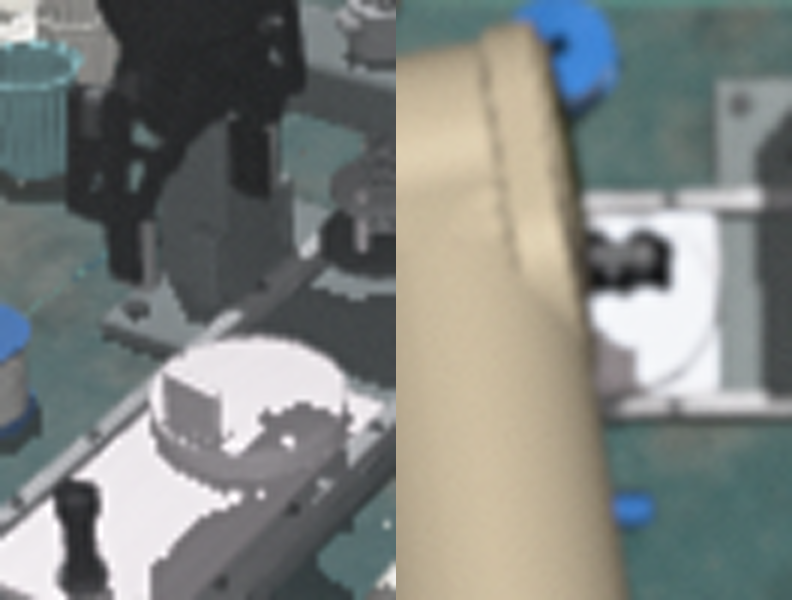

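The open fingers straddle the tab: in the side crop they are at (130,250) and (250,170), with the tab at (192,410) below them. I'll go down and pinch.

```bash
python3 -m pendant '{"twist":[[0,0,0],[0,0,0],[0,0,0],[0,0,0],[0,0,0],[0,0,0],[0,0,0],[0,0,0]],"xyz":[[0.002,0.001,0.03],[0,0,0.03],[0,0,0.02],[0,0,0.019],[0,0,0],[0,0,0],[0,0,0],[0,0,0]],"jaw":[-1,-1,-1,-1,-1,1,1,1]}'
python3 -m pendant '{"twist":[[0,0,0],[0,0,0],[0,0,0],[0,0,0],[0,0,0],[0,0,0],[0,0,0],[0,0,0]],"xyz":[[0,0,0],[0,0,0],[0,0,0],[0,0,0],[0,0,-0.01],[0,0,-0.02],[0,0,-0.02],[0,0,0]],"jaw":[1,1,1,1,1,1,1,1]}'
```

```text
time_s: 4.2
tcp_pos: [0.5892, 0.0186, 0.2165]
tool_rot: [[1.0, 0.017, 0.001], [0.017, -1.0, 0.0], [0.001, -0.0, -1.0]]
force: [0.3, -0.4, 0.6]
finger_gap: 0.0319
grip_force: 0.0
time_s: 5.2
tcp_pos: [0.5896, 0.0188, 0.2676]
tool_rot: [[1.0, 0.017, 0.004], [0.017, -1.0, 0.0], [0.004, -0.0, -1.0]]
force: [0.3, -1.1, -1.1]
finger_gap: 0.0091
grip_force: 58.4
```

```bash
python3 -m pendant '{"twist":[[0,0,0],[0,0,0],[0,0,0],[0,0,0],[0,0,0],[0,0,0],[0,0,0],[0,0,0]],"xyz":[[0,0,-0.03],[0,0,-0.02],[0.005,-0.03,0],[0.01,-0.056,0],[0.01,-0.056,0],[0.01,-0.056,0],[0.01,-0.056,0],[0.01,-0.056,0]],"jaw":[1,1,1,1,1,1,1,1]}'
python3 -m pendant '{"twist":[[0,0,0],[0,0,0]],"xyz":[[0,0,0],[0,0,0]],"jaw":[1,1]}'
python3 - <<'E'
from h import *
from bench import r,imaging
ims=[]
for n,(u,v) in(("side",(160,250)),("top",(150,190))):
    c=imaging.capture(n);np.savez(f"pics/{n}2.npz",**c)
    x=c["color"][v-75:v+75,max(0,u-90):u+90]
    ims.append(cv2.resize(x,None,fx=2.2,fy=2.2*1.7,interpolation=cv2.INTER_CUBIC)) if 0 else ims.append(cv2.resize(x,None,fx=2.2,fy=2.2,interpolation=cv2.INTER_CUBIC))
cv2.imwrite("pics/z4.png",np.hstack(ims)[:,:,::-1]); s=r.sense();print(s["tcp_pos"])
E
```

```text
time_s: 6.2
tcp_pos: [0.6387, 0.331, 0.3144]
tool_rot: [[1.0, 0.017, -0.001], [0.017, -1.0, -0.001], [-0.001, 0.001, -1.0]]
force: [1.5, -1.1, -0.5]
finger_gap: 0.009
grip_force: 58.6
time_s: 6.45
tcp_pos: [0.6384, 0.3296, 0.3142]
tool_rot: [[1.0, 0.018, -0.001], [0.018, -1.0, -0.001], [-0.001, 0.001, -1.0]]
force: [-0.0, -1.1, 0.1]
finger_gap: 0.0087
grip_force: 58.5
[0.63915576 0.32776207 0.31517842]
```

View pics/z4.png

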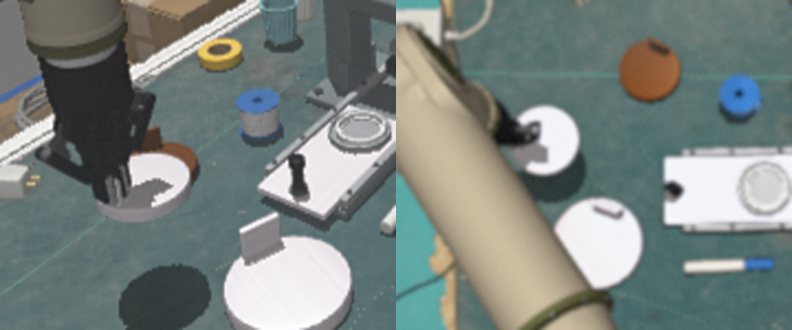

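The lid hangs level above bare table (top crop 545,140), clear of the big and brown lids. The ring lies in the dish. I'll set the lid down.

```bash
python3 -m pendant '{"twist":[[0,0,0],[0,0,0],[0,0,0],[0,0,0],[0,0,0],[0,0,0],[0,0,0],[0,0,0]],"xyz":[[0,0,0.04],[0,0,0.04],[0,0,0.02],[0,0,0.01],[0,0,0.005],[0,0,0.003],[0,0,0.002],[0,0,0]],"jaw":[1,1,1,1,1,1,1,1]}'
```

```text
time_s: 7.55
tcp_pos: [0.6386, 0.3297, 0.1962]
tool_rot: [[1.0, 0.017, 0.001], [0.017, -1.0, 0.0], [0.001, -0.0, -1.0]]
force: [-0.5, -0.2, -1.3]
finger_gap: 0.009
grip_force: 58.8
```

```bash
python3 -m pendant '{"twist":[[0,0,0],[0,0,0],[0,0,0],[0,0,0]],"xyz":[[0,0,0.002],[0,0,0.001],[0,0,0.001],[0,0,0]],"jaw":[1,1,1,1]}'
```

```text
time_s: 8.05
tcp_pos: [0.6386, 0.3302, 0.1932]
tool_rot: [[1.0, 0.018, 0.001], [0.018, -1.0, 0.001], [0.001, -0.001, -1.0]]
force: [-2.1, 1.0, 6.7]
finger_gap: 0.0089
grip_force: 71.1
```

Contact with the table (6.7 N up). I'll release, rise, then head for the handle.

```bash
python3 -m pendant '{"twist":[[0,0,0],[0,0,0],[0,0,0],[0,0,0],[0,0,0],[0,0,0],[0,0,0],[0,0,0]],"xyz":[[0,0,0],[0,0,0],[0,0,0],[0,0,0],[0,0,-0.01],[0,0,-0.03],[0,0,-0.05],[0,0,-0.03]],"jaw":[-1,-1,-1,-1,-1,-1,-1,-1]}'
python3 - <<'E'
from h import *
from bench import r,imaging
for n in("side","top"):
    c=imaging.capture(n);np.savez(f"pics/{n}3.npz",**c); P=cloud(c)
    for lo,hi in((.010,.025),(.03,.06)):
        m=(c["range_z"]>0)&(P[...,2]>lo)&(P[...,2]<hi)&(np.hypot(P[...,0]-.64,P[...,1]-.29)<.07)
        print(n,lo,m.sum(),np.round(np.mean(P[m],0),3),np.round(np.percentile(P[m],[2,98],0),3).tolist())
print(r.sense()["tcp_pos"])
E
```

```text
time_s: 9.05
tcp_pos: [0.6388, 0.3298, 0.3158]
tool_rot: [[1.0, 0.017, 0.003], [0.017, -1.0, 0.002], [0.003, -0.002, -1.0]]
force: [0.2, 0.0, -0.6]
finger_gap: 0.0851
grip_force: 0.0
side 0.01 881 [0.636 0.296 0.016] [[0.596, 0.253, 0.011], [0.684, 0.34, 0.02]]
side 0.03 70 [0.64  0.336 0.04 ] [[0.625, 0.332, 0.031], [0.658, 0.338, 0.047]]
top 0.01 541 [0.637 0.287 0.016] [[0.595, 0.247, 0.01], [0.681, 0.328, 0.023]]
top 0.03 24 [0.634 0.33  0.041] [[0.622, 0.327, 0.034], [0.647, 0.334, 0.047]]
[0.63926353 0.3302202  0.31802945]
```

The lid is flat on the table (top at 16–17 mm). Next is the slide handle at about (0.5815, 0.115).

```bash
python3 -m pendant '{"twist":[[0,0,0],[0,0,0],[0,0,0],[0,0,0],[0,0,0],[0,0,0],[0,0,0],[0,0,0]],"xyz":[[-0.011,0.043,0],[-0.011,0.043,0],[-0.011,0.043,0],[-0.011,0.043,0],[-0.010,0.044,0],[0,0,0.04],[0,0,0.03],[0,0,0.02]],"jaw":[-1,-1,-1,-1,-1,-1,-1,-1]}'
python3 -m pendant '{"twist":[[0,0,0],[0,0,0],[0,0,0],[0,0,0],[0,0,0],[0,0,0],[0,0,0],[0,0,0]],"xyz":[[0,0,0.015],[0,0,0],[0,0,0],[0,0,0],[0,0,0],[0,0,0],[0,0,0],[0,0,0]],"jaw":[-1,-1,1,1,1,1,1,1]}'
```

```text
time_s: 10.15
tcp_pos: [0.5878, 0.1123, 0.2201]
tool_rot: [[1.0, 0.017, -0.002], [0.017, -1.0, -0.0], [-0.002, 0.0, -1.0]]
force: [1.1, 0.2, 0.9]
finger_gap: 0.0856
grip_force: 0.0
time_s: 11.15
tcp_pos: [0.5885, 0.113, 0.2075]
tool_rot: [[1.0, 0.018, 0.001], [0.018, -1.0, 0.001], [0.001, -0.001, -1.0]]
force: [-1.3, 1.8, 5.9]
finger_gap: 0.0191
grip_force: 58.3
```

```bash
python3 -m pendant '{"twist":[[0,0,0],[0,0,0],[0,0,0],[0,0,0],[0,0,0],[0,0,0],[0,0,0],[0,0,0]],"xyz":[[0,0.008,0],[0,0.016,0],[0,0.02,0],[0.001,0.02,0],[0,0.02,0],[0.001,0.02,0],[0,0.015,0],[0,0.005,0]],"jaw":[1,1,1,1,1,1,1,1]}'
python3 -m pendant '{"twist":[[0,0,0],[0,0,0],[0,0,0],[0,0,0]],"xyz":[[0,0.004,0],[0,0.003,0],[0,0.002,0],[0,0,0]],"jaw":[1,1,1,1]}'
```

```text
time_s: 12.15
tcp_pos: [0.593, -0.0133, 0.2075]
tool_rot: [[1.0, 0.015, 0.002], [0.015, -1.0, 0.0], [0.002, -0.0, -1.0]]
force: [2.1, 9.0, 5.2]
finger_gap: 0.0188
grip_force: 58.9
time_s: 12.65
tcp_pos: [0.593, -0.0145, 0.2075]
tool_rot: [[1.0, 0.023, 0.002], [0.023, -1.0, 0.008], [0.002, -0.008, -1.0]]
force: [2.1, 20.8, 5.3]
finger_gap: 0.0189
grip_force: 59.1
```

The slide is against its stop (21 N). I'll release, rise, and check the slide, knob and pad.

```bash
python3 -m pendant '{"twist":[[0,0,0],[0,0,0],[0,0,0],[0,0,0],[0,0,0],[0,0,0],[0,0,0],[0,0,0]],"xyz":[[0,-0.006,0],[0,0,0],[0,0,0],[0,0,0],[0,0,-0.04],[0,0,-0.06],[0,-0.04,-0.06],[0,-0.04,-0.06]],"jaw":[1,-1,-1,-1,-1,-1,-1,-1]}'
python3 -m pendant '{"twist":[[0,0,0],[0,0,0],[0,0,0]],"xyz":[[0,-0.05,-0.04],[0,-0.05,0],[0,0,0]],"jaw":[-1,-1,-1]}'
python3 - <<'E'
from h import *
from bench import r,imaging
c=imaging.capture("side");np.savez("pics/side4.npz",**c)
x=c["color"][140:290,190:310];cv2.imwrite("pics/z5.png",cv2.resize(x,None,fx=4,fy=4,interpolation=cv2.INTER_CUBIC)[:,:,::-1])
c2=imaging.capture("top");np.savez("pics/top4.npz",**c2)
print(r.sense()["tcp_pos"])
E
```

```text
time_s: 13.65
tcp_pos: [0.591, 0.0548, 0.4124]
tool_rot: [[1.0, 0.015, -0.0], [0.015, -1.0, -0.0], [-0.0, 0.0, -1.0]]
force: [1.4, 0.6, -0.5]
finger_gap: 0.0856
grip_force: 0.0
time_s: 14.02
tcp_pos: [0.5882, 0.1587, 0.4501]
tool_rot: [[1.0, 0.025, -0.0], [0.025, -1.0, 0.003], [-0.0, -0.003, -1.0]]
force: [-0.6, 0.3, -0.5]
finger_gap: 0.0858
grip_force: 0.0
[0.58951741 0.15366764 0.44919445]
```

View pics/z5.png

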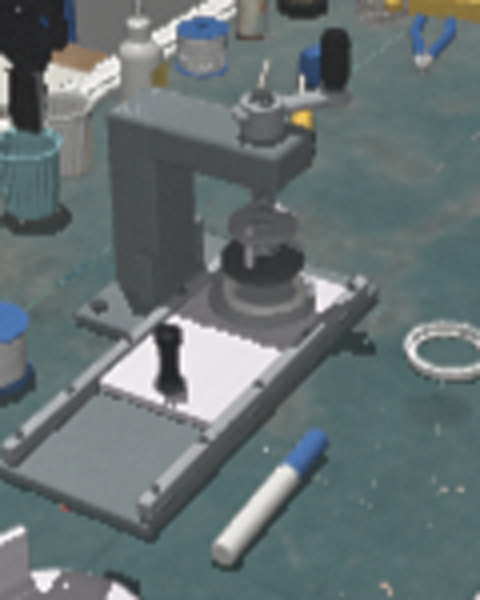

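```bash
python3 - <<'E'
from h import *
s,t,s0,t0=load("side4"),load("top4"),load("side0"),load("top0")
print("handle",ray(s,168/4+189.6,328/4+139.6,.074).round(4))
def dark(c,P,cx,cy,rad,lo,hi):
    m=(c["range_z"]>0)&(c["color"].max(-1)<60)&(P[...,2]>lo)&(P[...,2]<hi)&(np.hypot(P[...,0]-cx,P[...,1]-cy)<rad); return P[m]
for n,c,cy in(("s0",s0,.115),("s4",s,-.015),("t0",t0,.115),("t4",t,-.015)):
    P=cloud(c);q=dark(c,P,.582,cy,.03,.05,.085)
    print(n,len(q),q.mean(0).round(4) if len(q) else"")
P=cloud(s)
q=dark(s,P,.591,-.15,.04,.035,.1); print("pad",len(q),np.percentile(q,[1,5,25,50,75,95,99],0).round(4).tolist())
h=np.histogram(q[:,2],np.arange(.03,.1,.004));print(h[0])
for c in(s,t):
    P=cloud(c);q=dark(c,P,.557,-.197,.04,.2,.26);print("knob",len(q),q.mean(0).round(4),q.min(0).round(4),q.max(0).round(4))
# pad vertical extent: project axis column on side image
for z in(.035,.05,.06,.07):
    print(z,(proj(s,[.591-.033*.56,-.15+.033*.83,z])-[190,140])*4)
E
```

```text
handle [ 0.5882 -0.0119  0.074 ]
s0 38 [0.5805 0.1223 0.0667]
s4 35 [ 0.585  -0.0069  0.0664]
t0 20 [0.5782 0.113  0.071 ]
t4 13 [ 0.5829 -0.0153  0.0724]
pad 102 [[0.5624, -0.1627, 0.06], [0.5647, -0.1598, 0.0614], [0.5735, -0.1457, 0.0627], [0.5841, -0.1351, 0.0638], [0.602, -0.1246, 0.0645], [0.6165, -0.1157, 0.0654], [0.6193, -0.1127, 0.066]]
[ 0  0  0  0  0  0  0 14 87  1  0  0  0  0  0  0  0]
knob 92 [ 0.5564 -0.1894  0.2247] [ 0.5485 -0.2001  0.2017] [ 0.5674 -0.1825  0.2449]
knob 28 [ 0.5564 -0.197   0.2424] [ 0.5494 -0.2041  0.2332] [ 0.5639 -0.19    0.2494]
0.035 [267.31744783 305.39038666]
0.05 [267.25498825 289.22391957]
0.06 [267.21291995 278.33534397]
0.07 [267.17050382 267.35673959]
```

The side crop shows the slide home (handle head at 168,328, travelled about 0.129–0.130 m). The pad (262,262) hangs over the ring, with its face at z ≈ 0.058. Knob at (0.557,-0.197). I'll go there next.

```bash
python3 -m pendant '{"twist":[[0,0,0],[0,0,0],[0,0,0],[0,0,0],[0,0,0],[0,0,0],[0,0,0],[0,0,0]],"xyz":[[-0.006,0.05,0],[-0.006,0.05,0],[-0.006,0.05,0],[-0.006,0.05,0],[-0.006,0.05,0],[-0.005,0.05,0],[-0.005,0.05,0],[0,0,0]],"jaw":[-0.3,-0.3,-0.3,-0.3,-0.3,-0.3,-0.3,-0.3]}'
python3 -m pendant '{"twist":[[0,0,0],[0,0,0]],"xyz":[[0,0,0],[0,0,0]],"jaw":[-0.3,-0.3]}'
python3 -c "
from bench import r
s=r.sense();print(s['tcp_pos'],s['tool_rot'])"
```

```text
time_s: 15.12
tcp_pos: [0.5534, -0.2047, 0.4487]
tool_rot: [[1.0, 0.005, -0.003], [0.005, -1.0, -0.002], [-0.003, 0.002, -1.0]]
force: [0.2, 0.3, -0.0]
finger_gap: 0.0558
grip_force: 0.0
time_s: 15.38
tcp_pos: [0.5557, -0.196, 0.4497]
tool_rot: [[1.0, 0.019, -0.0], [0.019, -1.0, 0.001], [-0.0, -0.001, -1.0]]
force: [0.5, 0.6, -1.2]
finger_gap: 0.0551
grip_force: 0.0
[ 0.5557139  -0.19595836  0.44972594] [[ 9.99823761e-01  1.87735168e-02 -4.24515846e-05]
 [ 1.87735366e-02 -9.99823622e-01  5.28221790e-04]
 [-3.25275165e-05 -5.28925663e-04 -9.99999860e-01]]
```

```bash
python3 -m pendant '{"twist":[[0,0,0],[0,0,0],[0,0,0],[0,0,0],[0,0,0],[0,0,0],[0,0,0],[0,0,0]],"xyz":[[0.001,0.001,0.03],[0,0,0.03],[0,0,0.013],[0,0,0],[0,0,0],[0,0,0],[0,0,0],[0,0,0]],"jaw":[-0.3,-0.3,-0.3,-0.3,1,1,1,1]}'
python3 - <<'E'
import numpy as np
from bench import r
s=r.sense();print(s["tcp_pos"])
C=np.array([.591,-.149]);p=s["tcp_pos"][:2]-C;print(np.hypot(*p),np.degrees(np.arctan2(p[1],p[0])))
R=np.array(s["tool_rot"])[:2,:2]
th=np.radians(-125-20*np.arange(19));P=.0595*np.c_[np.cos(th),np.sin(th)]
print((np.diff(P,axis=0)@R).round(4).tolist())
E
```

```text
time_s: 16.38
tcp_pos: [0.5569, -0.198, 0.3783]
tool_rot: [[1.0, 0.017, 0.002], [0.017, -1.0, -0.001], [0.002, 0.001, -1.0]]
force: [-0.1, -0.5, 5.3]
finger_gap: 0.0213
grip_force: 59.0
[ 0.55694063 -0.19801987  0.37834804]
0.05969077861512093 -124.79185995314272
[[-0.0144, -0.0149], [-0.0084, -0.0189], [-0.0014, -0.0206], [0.0057, -0.0199], [0.0121, -0.0167], [0.0171, -0.0116], [0.02, -0.005], [0.0206, 0.0022], [0.0186, 0.0091], [0.0144, 0.0149], [0.0084, 0.0189], [0.0014, 0.0206], [-0.0057, 0.0199], [-0.0121, 0.0167], [-0.0171, 0.0116], [-0.02, 0.005], [-0.0206, -0.0022], [-0.0186, -0.0091]]
```

Gripped. First 160° clockwise.

```bash
python3 -m pendant '{"twist":[[0,0,0],[0,0,0],[0,0,0],[0,0,0],[0,0,0],[0,0,0],[0,0,0],[0,0,0]],"xyz":[[-0.0144,-0.0149,0],[-0.0084,-0.0189,0],[-0.0014,-0.0206,0],[0.0057,-0.0199,0],[0.0121,-0.0167,0],[0.0171,-0.0116,0],[0.02,-0.005,0],[0.0206,0.0022,0]],"jaw":[1,1,1,1,1,1,1,1]}'
python3 -m pendant '{"twist":[[0,0,0],[0,0,0]],"xyz":[[0,0,0],[0,0,0]],"jaw":[1,1]}'
cat > m.py <<'E'
import sys
from h import *
from bench import r,imaging
s=r.sense();p=s["tcp_pos"][:2]-np.array([.591,-.149]);print("r,ang",np.hypot(*p),np.degrees(np.arctan2(p[1],p[0])),s["force"].round(1) if hasattr(s["force"],"round") else s["force"])
c=imaging.capture("side");np.savez(f"pics/side_{sys.argv[1]}.npz",**c)
P=cloud(c)
m=(c["range_z"]>0)&(c["color"].max(-1)<60)&(np.hypot(P[...,0]-.591,P[...,1]+.15)<.042)&(P[...,2]>.028)&(P[...,2]<.1)
v,u=np.nonzero(m);print("pad n",m.sum(),"row",v.mean().round(2),"col",u.mean().round(2),"z med",np.median(P[m][:,2]).round(4),np.percentile(P[m][:,2],[5,95]).round(4))
E
python3 m.py a
python3 - <<'E'
from h import *
c=load("side4");P=cloud(c)
m=(c["range_z"]>0)&(c["color"].max(-1)<60)&(np.hypot(P[...,0]-.591,P[...,1]+.15)<.042)&(P[...,2]>.028)&(P[...,2]<.1)
v,u=np.nonzero(m);print("base",m.sum(),v.mean(),u.mean(),np.median(P[m][:,2]))
E
```

```text
time_s: 17.38
tcp_pos: [0.6068, -0.0904, 0.3784]
tool_rot: [[1.0, 0.019, 0.002], [0.019, -1.0, -0.0], [0.002, 0.0, -1.0]]
force: [-3.3, -4.5, 8.9]
finger_gap: 0.0211
grip_force: 60.1
time_s: 17.62
tcp_pos: [0.6071, -0.0908, 0.3784]
tool_rot: [[1.0, 0.018, 0.004], [0.018, -1.0, 0.0], [0.004, -0.0, -1.0]]
force: [2.2, 0.2, 6.5]
finger_gap: 0.0214
grip_force: 59.7
r,ang 0.06034929007807658 74.50819137177304 [2.2 0.2 6.5]
pad n 113 row 208.35 col 255.44 z med 0.0526 [0.0497 0.055 ]
base 102 205.2843137254902 254.9313725490196 0.06383279312641044
```

```bash
python3 -m pendant '{"twist":[[0,0,0],[0,0,0],[0,0,0],[0,0,0],[0,0,0],[0,0,0],[0,0,0],[0,0,0]],"xyz":[[0.0186,0.0091,0],[0.0144,0.0149,0],[0.0084,0.0189,0],[0.0014,0.0206,0],[-0.0057,0.0199,0],[-0.0121,0.0167,0],[-0.0171,0.0116,0],[-0.02,0.005,0]],"jaw":[1,1,1,1,1,1,1,1]}'
python3 -m pendant '{"twist":[[0,0,0],[0,0,0]],"xyz":[[0,0,0],[0,0,0]],"jaw":[1,1]}'
python3 m.py b
```

```text
time_s: 18.68
tcp_pos: [0.5965, -0.2081, 0.3783]
tool_rot: [[1.0, 0.018, 0.004], [0.018, -1.0, 0.0], [0.004, -0.0, -1.0]]
force: [1.3, 4.9, 7.4]
finger_gap: 0.0214
grip_force: 60.9
time_s: 18.92
tcp_pos: [0.5961, -0.208, 0.3784]
tool_rot: [[1.0, 0.018, 0.002], [0.018, -1.0, -0.0], [0.002, 0.0, -1.0]]
force: [-2.1, 0.9, 7.0]
finger_gap: 0.0214
grip_force: 61.2
r,ang 0.05917691470221145 -85.07265794805318 [-2.1  0.9  7. ]
pad n 98 row 210.55 col 255.27 z med 0.0442 [0.0412 0.046 ]
```

```bash
python3 -m pendant '{"twist":[[0,0,0],[0,0,0],[0,0,0],[0,0,0],[0,0,0],[0,0,0]],"xyz":[[-0.0206,-0.0022,0],[-0.0186,-0.0091,0],[-0.0144,-0.0149,0],[-0.0084,-0.0189,0],[0,0,0],[0,0,0]],"jaw":[1,1,1,1,1,1]}'
python3 m.py c
python3 - <<'E'
from h import *
ims=[cv2.resize(load(n)["color"][180:230,230:285],None,fx=4.8,fy=9.6,interpolation=cv2.INTER_CUBIC) for n in("side_a","side_b","side_c")]
cv2.imwrite("pics/z6.png",np.hstack(ims)[:,:,::-1])
E
```

```text
time_s: 19.73
tcp_pos: [0.533, -0.1641, 0.3783]
tool_rot: [[1.0, 0.018, 0.0], [0.018, -1.0, -0.001], [0.0, 0.001, -1.0]]
force: [-6.2, -0.6, 12.2]
finger_gap: 0.0213
grip_force: 62.0
r,ang 0.059971073576676484 -165.45302285866998 [-6.2 -0.6 12.2]
pad n 78 row 210.83 col 255.19 z med 0.0441 [0.0415 0.0461]
```

View pics/z6.png

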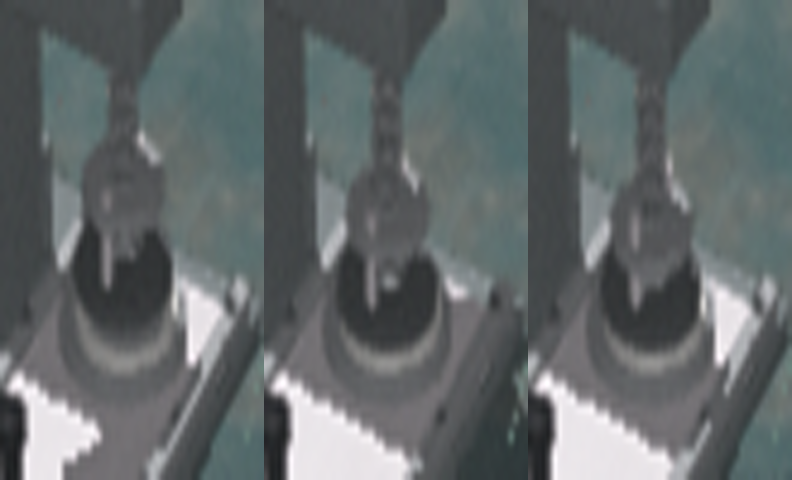

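The three side crops (start+160°, +320°, +400°) show the pad dark band settling on the white ring, at about (390,300) in the 2nd and (650,300) in the 3rd, while the ram collar keeps going down. Contact came after about 19.2 mm of ram travel and the crank has now given 26.7 mm, so about 68° remain.

```bash
python3 -m pendant '{"twist":[[0,0,0],[0,0,0],[0,0,0],[0,0,0],[0,0,0],[0,0,0]],"xyz":[[-0.0014,-0.0206,0],[0.0057,-0.0199,0],[0.0121,-0.0167,0],[0.0063,-0.0054,0],[0,0,0],[0,0,0]],"jaw":[1,1,1,1,1,1]}'
python3 m.py d
python3 -m pendant '{"twist":[[0,0,0],[0,0,0],[0,0,0],[0,0,0],[0,0,0],[0,0,0],[0,0,0],[0,0,0]],"xyz":[[0,0,0],[0,0,0],[0,0,0],[0,0,-0.02],[0,0,-0.04],[0,0,-0.05],[-0.03,-0.05,-0.02],[-0.03,-0.05,0]],"jaw":[0,0,0,0,0,0,0,0]}'
python3 -m pendant '{"twist":[[0,0,0],[0,0,0],[0,0,0],[0,0,0]],"xyz":[[0,-0.05,0],[0,-0.05,0],[0,-0.04,0],[0,0,0]],"jaw":[0,0,0,0]}'
python3 m.py e; python3 - <<'E'
from h import *
from bench import imaging
c=load("side_e");t=imaging.capture("top");np.savez("pics/top_e.npz",**t)
P=cloud(t);m=(t["range_z"]>0)&(t["color"].max(-1)<60)&(np.hypot(P[...,0]-.591,P[...,1]+.15)<.085)&(P[...,2]>.2)&(P[...,2]<.27)
if m.sum(): q=P[m].mean(0);print("knob",q,np.degrees(np.arctan2(q[1]+.149,q[0]-.591)))
cv2.imwrite("pics/z7.png",cv2.resize(c["color"][140:330,90:350],None,fx=3,fy=3,interpolation=cv2.INTER_CUBIC)[:,:,::-1])
E
```

```text
time_s: 20.52
tcp_pos: [0.5556, -0.0996, 0.3783]
tool_rot: [[1.0, 0.02, 0.003], [0.02, -1.0, 0.001], [0.003, -0.001, -1.0]]
force: [-0.8, 3.0, 9.1]
finger_gap: 0.0214
grip_force: 61.8
r,ang 0.060765485802948584 125.6876059710443 [-0.8  3.   9.1]
pad n 67 row 211.34 col 255.06 z med 0.0441 [0.0415 0.0464]
time_s: 21.58
tcp_pos: [0.4927, -0.0015, 0.5085]
tool_rot: [[1.0, 0.016, 0.003], [0.016, -1.0, 0.0], [0.003, -0.0, -1.0]]
force: [0.6, 0.6, 0.3]
finger_gap: 0.0428
grip_force: 0.0
time_s: 22.08
tcp_pos: [0.4898, 0.1411, 0.5068]
tool_rot: [[1.0, 0.024, -0.0], [0.024, -1.0, 0.001], [-0.0, -0.001, -1.0]]
force: [0.3, -1.6, 0.1]
finger_gap: 0.0429
grip_force: 0.0
r,ang 0.3072208114239332 109.24123924487661 [ 0.3 -1.6  0.1]
pad n 72 row 211.31 col 255.33 z med 0.0441 [0.0417 0.0465]
knob [ 0.55417004 -0.10068153  0.2432139 ] 127.31586281294142
```

View pics/z7.png

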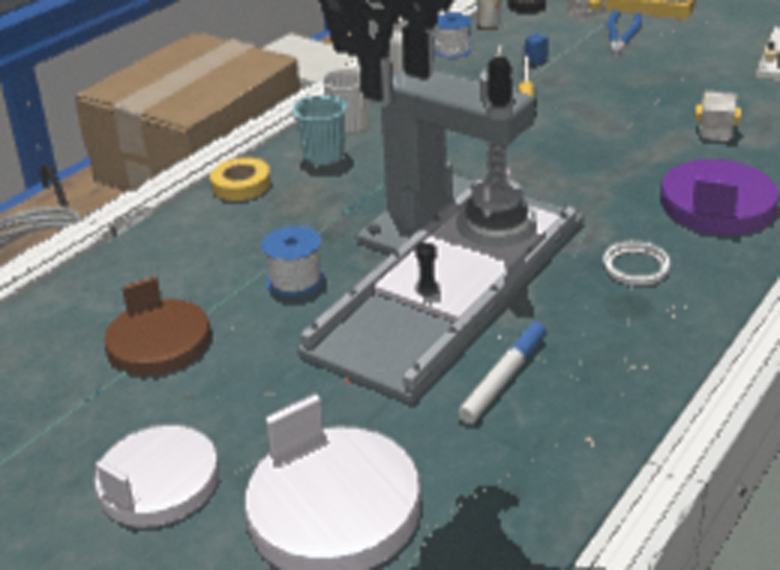

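The final view shows the small lid flat and right way up (158,475). The pad is down on the ring (497,215), the bystanders are where they were, and the gripper is clear. Estimated pad compression is about 12 mm.

```bash
python3 -c "
from bench import workorder
print(workorder.sign_off())"
```

```text
the job is handed in; nothing more can be done
None
```

The job is handed in; sign-off returned no verdict. The lid lies flat and right way up on the table, the slide is home, the pad is wound about half a turn (about 12 mm by estimate) past contact, everything is released, and no bystander looks moved in the last view.

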